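# Load an etching panel into the exposure cabinet

### The job

Pull the cabinet's bottom-hinged door down until it is fully open, then take the etching panel from the wooden rest, where it leans with its blue coated side face down, turn it over and stand it right down in the orange cradle on the inside of the door, white edge at the top and blue side facing into the cabinet (away from the door). Then push the door back up until it is fully shut, without slamming it, and leave the panel in the cradle, taking care not to shift the other things on the bench.

Things in the scene. Friction and masses are not known exactly. Their poses are not given: they have to be found in the camera images.
- door (a joint): angle (rad) of the bottom-hinged white door of the exposure cabinet: 0 = shut, upright; 0.65 = fully open, top leaning out 37 degrees towards the robot, on its stop. Starts up to 0.15 ajar. Hinge friction 0.8 N m, door 0.7 kg: it stays where left, 5 to 10 N at the bar moves it. Slab 236 mm wide, 12 mm thick (centred on the hinge axis), from 5 mm below to 175 mm above the hinge.
- cabinet: grey exposure cabinet, blue top, fixed; 270 mm wide, 300 mm high, its back 220 mm behind the hinge. Origin on the bench below the hinge, x into the cabinet; turned up to 0.2 rad. The blue hood's underside is 195 mm above the hinge and overhangs the shut door's face by 20 mm: an upright gripper at the bar strikes it; lean the gripper's body back towards the robot by 25 to 35 degrees.
- door_hinge (a point): middle of the hinge axis at the door's foot, 50 mm above the bench; it stays put as the door swings. Its axes turn with the door: x into the cabinet (level when shut), y along the hinge axis, z up the door.
- door_bar (a point): middle of the door's steel pull bar, a round bar 12 mm thick, 152 mm long along y, on two studs 64 mm either side of its middle. It stands 50 mm off the door's front face, at (-56, 0, 150) mm in the door_hinge frame, 25 mm below the door's top edge. Axes as door_hinge. When the door is open, lean the tool about as far as the door (37 degrees), or the gripper's body meets the door's top edge.
- door_cradle (a point): where the middle of the panel's lower edge belongs: on the ledge of the orange cradle inside the door, (38,0,25) mm in the door_hinge frame, same axes. Slot open at the top: pad at x -5 mm, 65 mm high; corner lips at x +13, 50 mm high, cheeks at y +-59, 55 mm high, all flared above for 15 mm. So 18 mm thick for a 10 mm panel. Above the pad 27 mm are free for a finger between panel and door.
- panel: etching panel 100 mm wide (y), 150 high (z), 10 thick (x), about 0.25 kg, black frame, white strip along its top edge; blue coated face on -x, copper on +x. Origin: middle of the lower edge; z to the white edge. Starts leaning on the rest 35 degrees from vertical, top towards the robot, blue face down; its upper 84 mm stand free. In the cradle its x points against the cradle's x.
- panel_coat (a point): centre of the panel's blue coated face, at (-5, 0, 75) mm in the panel's frame; same axes.
- rest: wooden rest, fixed: base 150 x 130 x 10 mm, sloping board 120 mm wide, ledge with an 8 mm rim under the panel's lower edge, 35 mm above the bench and 30 mm towards +x of the origin. Origin on the bench under the base's middle, x away from the robot. Stands left or right of the cabinet's front, turned by up to 0.35 rad.
- vise: a small blue bench vise, fixed to the bench, 175 mm long (x) with its screw, 100 mm wide, 95 mm high; it stands on the other side from the rest. Origin at the bench under its base's middle.
- hammer: bystander, loose, not to be shifted: a hammer, lying, 200 mm long, in front of the cabinet
- flux: bystander, loose, not to be shifted: a white bottle with a green cap, 56 mm across, 125 mm tall
- grit: bystander, loose, not to be shifted: an amber jar with a black lid, 72 mm across, 90 mm tall
- tape: bystander, loose, not to be shifted: a yellow roll of tape lying flat, 90 mm across, 24 mm high
- blk: bystander, loose, not to be shifted: a square steel bench block 75 x 75 x 25 mm
- cup: bystander, loose, not to be shifted: a blue ceramic cup, 72 mm across, 90 mm tall
Not all that is in view belongs to the job. Leave any turquoise look-alike of the panel alone.

How it is judged (in metres and radians):
On the way, in this order (a step that is already met when the one before it is completed fails the run):
1. the door has been pulled down fully open (0.60 rad or more) (value of joint door above 0.6 rad), for 0.2 s.
2. the panel stands down in the door's cradle, blue side into the cabinet (x of panel in the frame of door_cradle between -0.015 and 0.015 m and y of panel in the frame of door_cradle between -0.014 and 0.014 m and z of panel in the frame of door_cradle between -0.008 and 0.008 m and angle between the z axis of panel and the z axis of door_cradle, either way round below 0.25 rad and x of door_bar in the frame of panel above 0.05 m), for 0.2 s.
At the end, for the whole second after the job is handed in: The door is shut (within 0.035 rad) and still; the panel rests in the cradle with its lower edge within 14 mm sideways, 15 mm in thickness and 8 mm in height of the cradle point, parallel to the door within 0.25 rad, blue side into the cabinet (all of step 2 and value of joint door below 0.035 rad and velocity of joint door below 0.05 rad/s and linear speed of panel below 0.03 m/s); the robot touches nothing.
It fails at once if a bystander on the bench was shifted by more than 30 mm (distance of any of hammer, flux, grit, tape, blk, cup from where it was at the start of the episode above 0.03 m).
It fails at once if the door was slammed (closing faster than 1.5 rad/s when nearly shut) (value of joint door below 0.12 rad and velocity of joint door below -1.5 rad/s).
It also fails if it takes over 58 s, if anything falls off the work surface, if the arm or the gripper's body presses on something with over 40 N, if the wrist force passes 120 N, or if a joint passes its speed limit or range.

### The arm

A 6-joint arm with a two-finger parallel gripper is mounted at the origin on the work surface. World frame = base frame: x ahead of the robot, y to its left, z up, the work surface at z = 0. Lengths are in mm, angles in rad, forces in N, time in s.
With the tool pointing down it reaches from about 350 to 975 mm from the base axis. Payload 7.1 kg.
Tool frame: the origin (TCP) lies on the front face of the gripper's body, between the roots of the fingers; the fingertips stand 80 mm ahead of it and the grasp point (between the pads) lies 61 mm ahead of it (env.tips_ahead is the distance from the TCP to the fingertips, in mm); z points along the fingers, y is the line along which they close (so a half turn about z gives the same grasp; the last joint's range is limited). The gripper opens to 88 mm and grips with 3 to 60 N. Pads are 20 mm wide; open, the fingers measure 115 mm over their backs; the gripper's body (75 mm by 178 mm) begins 61 mm behind the grasp point.
Start: joints at [1.114, 0.423, 1.63, -0, 1.089, -0.019], TCP at [264.935, 566.052, 302.675] pointing down, gripper open.
Joint ranges: [-3, 3], [-0.9, 2.11], [0.09, 2.58], [-1.31, 4.45], [0.11, 2.69], [-2.54, 2.54]. Speed limits (rad/s): [2.39, 2.39, 3.01, 3.14, 3.14, 3.14].

### API

Orientations are given as a unit quaternion [x, y, z, w].
In Python, from station import env, set_gripper, viewer, workorder gives the robot as it stands. Calls block until the motion is done:
- env.reach(position, orientation): joint-space move of the TCP to a pose.
- env.move_l(position, rot=None, rate=150, f_stop=None): straight line of the TCP; rot=None keeps the orientation; rate is the mean speed in mm/s. With f_stop (N) it stops when the force on the tool has changed by that much, and returns True; else False.
- env.move_joints(angles): joint-space move.
- set_gripper(opening): finger opening in mm; the grip force is fixed at half the most; returns when the fingers have stopped.
- env.hold(seconds).
- env.ik(position, orientation): joint angles nearest the present ones, or None.
- env.read_state(): the state.
- viewer.camera(name): name is "side" or "top" or "wrist"; returns the picture (420x560x3 uint8, blue, green, red); there is no depth.
- viewer.camera_params(name): a dict with "fx", "fy", "cx", "cy" (pixels), "dist" ([k1, k2, p1, p2, k3] as OpenCV has them; the pictures are not rectified), "pose" (4x4, takes a point from camera to world coordinates); the wrist camera has in their place "tool_from_camera" (4x4, takes a point from camera to tool coordinates, whose origin is the TCP and whose axes are the flange's). Camera axes: x right, y up, looking along -z (the intrinsics and any distortion apply to the point x, -y, -z); pixel columns grow to the right and rows downward; lengths in mm; the calibration is good to about 2 mm. A picture is of the moment at which its call begins: read the wrist's pose just before it. camera_params takes no time and is no camera call.
A pose or a line that the arm cannot do raises env.IKError and nothing moves.
- workorder.sign_off(): hands the job in; it is judged then, once.
The state is a dict: "time_s": time; "qpos": joint angles; "dq": joint speeds; "tau": joint torques, N m; "tool_pos": TCP position; "orientation": TCP orientation; "force": force on the tool from outside, world axes, zero at the start; "wrist_torque": the same for the moment, N m; "width": finger opening in mm; "grip_force": force on a finger pad.
Only numpy, scipy, OpenCV 4.12 (cv2) and the standard library are available. Lean on these libraries where they do the work, as an engineer would, in place of code of your own. Each camera call takes 0.05 s, during which the arm holds its last target. There are 200 camera calls.

## Working session

There is one attempt and no reset: what is moved stays moved. The work goes in short steps, each a Python script; the robot and the scene stay as the last script left them, time stands still between calls to the robot, and variables do not carry over. Pictures are saved under pics/ and viewed, at most 10 in all, crops included, and the job is handed in when it is done.

```bash
ls; mkdir -p pics
cat > h.py <<'E'
import numpy as np, cv2
from scipy.spatial.transform import Rotation as R
from station import env,set_gripper,viewer,workorder
E
python3 - <<'E'
from h import *
for n in ("side","top"):
    im=viewer.camera(n); cv2.imwrite(f"pics/{n}0.png",im)
    p=viewer.camera_params(n); print(n,{k:np.round(v,3).tolist() for k,v in p.items()})
print(viewer.camera_params("wrist"))
s=env.read_state(); print(s)
a=np.hstack([cv2.imread("pics/side0.png"),cv2.imread("pics/top0.png")])
E
```

```text
pics
side {'fx': 384.019, 'fy': 384.019, 'cx': 279.979, 'cy': 206.122, 'dist': [-0.078, 0.0, 0.0, 0.0, 0.0], 'pose': [[-0.999, 0.037, -0.037, 539.61], [-0.053, -0.696, 0.716, 636.968], [0.001, 0.717, 0.697, 825.076], [0.0, 0.0, 0.0, 1.0]]}
top {'fx': 458.776, 'fy': 458.776, 'cx': 278.458, 'cy': 215.494, 'dist': [-0.035, 0.0, 0.0, 0.0, 0.0], 'pose': [[-0.022, 0.989, -0.145, 405.087], [-1.0, -0.023, -0.007, -68.901], [-0.01, 0.145, 0.989, 1498.219], [0.0, 0.0, 0.0, 1.0]]}
{'fx': 307.154119406753, 'fy': 307.154119406753, 'cx': 282.2101174468138, 'cy': 208.76431263832794, 'dist': array([0.00064721, 0.        , 0.        , 0.        , 0.        ]), 'tool_from_camera': array([[-1.78779383e-04,  9.58050598e-01,  2.86599057e-01,
         7.86039127e+01],
       [ 9.99999984e-01,  1.74306796e-04,  4.11189406e-05,
        -1.21054074e+00],
       [-1.05621379e-05,  2.86599060e-01, -9.58050614e-01,
        -8.25902946e+01],
       [ 0.00000000e+00,  0.00000000e+00,  0.00000000e+00,
         1.00000000e+00]])}
{'time_s': 0.1, 'qpos': array([ 1.11398552e+00,  4.23778783e-01,  1.63058354e+00, -6.03533275e-06,
        1.08859094e+00, -1.89860265e-02]), 'dq': array([-0.00122506, -0.00224811, -0.00282463,  0.00116042,  0.00022419,
       -0.00016399]), 'tau': array([-4.23932051e-04, -5.45611382e+01, -2.74325180e+01,  6.43790164e-02,
        1.87388639e-02, -3.01835621e-05]), 'tool_pos': array([264.78461359, 565.72219695, 301.98218602]), 'orientation': array([ 2.17166682e-01,  9.76134299e-01, -6.61774899e-04, -1.57723987e-04]), 'force': array([-0.58360783, -0.21002363,  0.32402434]), 'wrist_torque': array([-0.0354746 ,  0.00939026,  0.00732637]), 'grip_force': 0.0, 'width': 87.76575963161294}
```

View pics/side0.png

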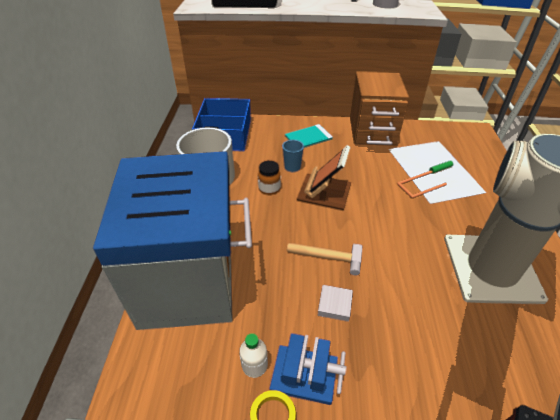

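View pics/top0.png

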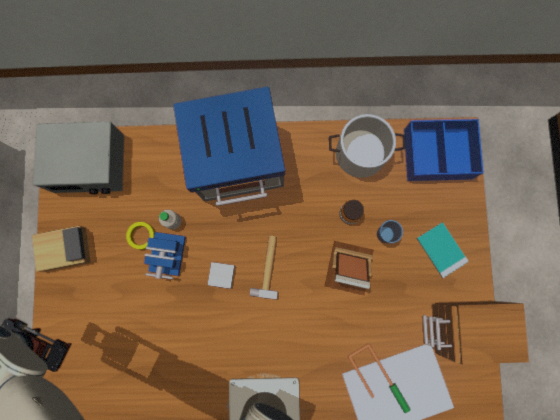

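The side view shows the cabinet at (170,235), its bar at (248,222), the rest with the panel at (328,178), the turquoise look-alike at (308,136), and the hammer at (325,254), block (336,302), vise (308,367), flux (253,355) and tape (272,410). The top view shows the bar at (241,192), the panel on the rest at (352,270) and the look-alike at (442,250).

Two things could be the panel: the copper-faced one on the wooden rest at top (352,270), and the turquoise one lying flat at (442,250). The copper one fits, because it leans on the rest with a black frame and a white edge. I'll confirm that in one enlarged crop.

```bash
cat >> h.py <<'E'
def cam(n,pose=None):
    p=viewer.camera_params(n); K=np.array([[p["fx"],0,p["cx"]],[0,p["fy"],p["cy"]],[0,0,1]])
    T=p["pose"] if "pose" in p else pose@p["tool_from_camera"]
    return K,np.array(p["dist"]),np.array(T)
def toolT():
    s=env.read_state(); T=np.eye(4); T[:3,:3]=R.from_quat(s["orientation"]).as_matrix(); T[:3,3]=s["tool_pos"]; return T
def ray(c,uv):
    K,d,T=c; q=cv2.undistortPoints(np.array(uv,float).reshape(-1,1,2),K,d).reshape(-1,2)
    v=np.c_[q[:,0],-q[:,1],-np.ones(len(q))]; v/=np.linalg.norm(v,axis=1)[:,None]
    return T[:3,3],v@T[:3,:3].T
def onz(c,uv,z):
    o,v=ray(c,uv); return o+v*((z-o[2])/v[:,2])[:,None]
def proj(c,P):
    K,d,T=c; q=(np.atleast_2d(P)-T[:3,3])@T[:3,:3]; q=q*[1,-1,-1]
    return cv2.projectPoints(q.astype(float),np.zeros(3),np.zeros(3),K,d)[0].reshape(-1,2)
def tri(c1,u1,c2,u2):
    o1,v1=ray(c1,u1);o2,v2=ray(c2,u2);out=[]
    for a,b in zip(v1,v2):
        t=np.linalg.lstsq(np.c_[a,-b],o2-o1,rcond=None)[0]; p,q=o1+t[0]*a,o2+t[1]*b
        out.append(np.r_[(p+q)/2,np.linalg.norm(p-q)])
    return np.array(out)
E
python3 - <<'E'
from h import *
t=cv2.imread("pics/top0.png");s=cv2.imread("pics/side0.png")
f=lambda im,y,x,h,w,k:cv2.resize(im[y:y+h,x:x+w],None,fx=k,fy=k,interpolation=cv2.INTER_CUBIC)
A=f(t,150,185,60,105,4)   #420x240
B=f(t,235,325,60,95,4)    #380x240
C=f(s,190,220,70,80,4.5)  #360x315
D=f(s,140,290,70,70,4.5)  #315x315
can=np.zeros((560,800,3),np.uint8)
can[:240,:420]=A;can[:240,420:800]=B;can[245:560,:360]=C;can[245:560,420:735]=D
cv2.imwrite("pics/crop.png",can)
E
```

```text
(no output)
```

View pics/crop.png

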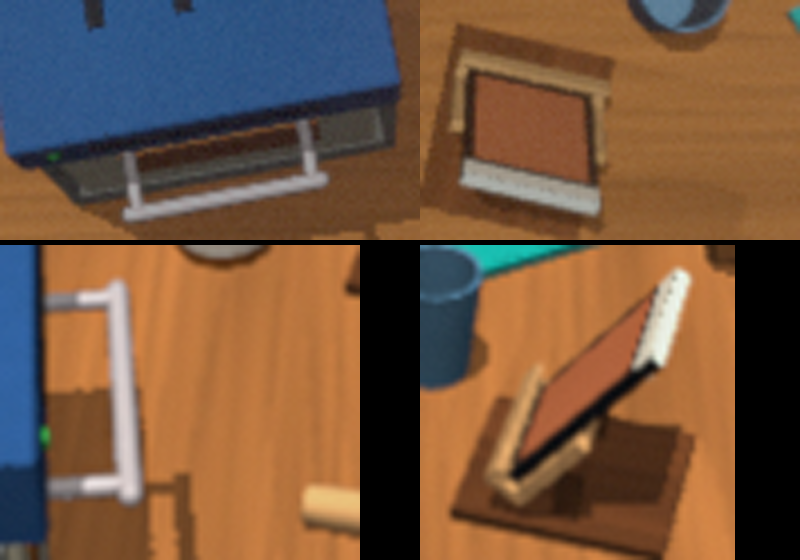

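The crop confirms the copper-faced, black-framed panel with its white strip. The bar ends are at top (217.5,203.5) and (265.5,195.3), and side (248.7,245.6) and (246.2,199.6).

Run:
```python
from h import *
np.set_printoptions(precision=2,suppress=True)
ct,cs=cam("top"),cam("side")
P=tri(ct,[(217.5,203.5),(265.5,195.25)],cs,[(248.7,245.6),(246.2,199.6)]); print("bar L,R",P, np.linalg.norm(P[0,:3]-P[1,:3]))
d=P[0,:3]-P[1,:3]; yaw=np.arctan2(-d[0],d[1]); print("yaw",yaw)
# hood front lower/upper corners on z=300: top view
def masks(im,roi):
    x,y,w,h=roi; hsv=cv2.cvtColor(im,cv2.COLOR_BGR2HSV); m=np.zeros(im.shape[:2],np.uint8); m[y:y+h,x:x+w]=1
    return hsv,m
ims={"top":(cv2.imread("pics/top0.png"),(330,245,50,50)),"side":(cv2.imread("pics/side0.png"),(300,143,54,56))}
cen={}
for n,(im,roi) in ims.items():
    hsv,m=masks(im,roi)
    H,S,V=cv2.split(hsv)
    w=((S<70)&(V>120)&(m>0)).astype(np.uint8)
    b,g,r=[im[...,i].astype(int) for i in range(3)]
    c=((r>g*1.55)&(r>90)&(m>0)&(r-b>40)&(g-b<25)).astype(np.uint8)
    for k,mm in(("w",w),("c",c)):
        cs_,_=cv2.findContours(mm,0,2); q=max(cs_,key=cv2.contourArea); rr=cv2.minAreaRect(q)
        cen[n,k]=rr; print(n,k,mm.sum(),cv2.contourArea(q),rr,cv2.boxPoints(rr).round(1).tolist())
for k in "wc": print(k,tri(ct,[cen["top",k][0]],cs,[cen["side",k][0]]))
# strip end corners guesses from crop (top: left/right outer; side: near/far)
print("strip tips",tri(ct,[(335.5,281.5),(370,288.5)],cs,[((655-420)/4.5+290,(365-245)/4.5+140),((685-420)/4.5+290,(272-245)/4.5+140)]))
# tips of bystanders approx
for n,uv,z in(("hammerhead",(264,295),20),("hammer end",(270,237),15),("blk",(221,275),25),("grit",(352,211),90),("cup",(391,232),90),("vise",(163,255),80),("flux",(165,217),125)): print(n,onz(ct,[uv],z))
```

```text
bar L,R [[633.78 115.4  196.88   1.56]
 [654.6  -23.57 199.39   0.63]] 140.54528655076223
yaw 0.1487043311649752
top w 229 189.5 ((352.3651428222656, 281.4351806640625), (34.92844009399414, 6.589659690856934), 13.13402271270752) [[334.6000061035156, 280.70001220703125], [336.1000061035156, 274.29998779296875], [370.1000061035156, 282.20001220703125], [368.6000061035156, 288.6000061035156]]
top c 58 1.0 ((347.0, 246.5), (3.0, 2.0), 90.0) [[346.0, 245.0], [348.0, 245.0], [348.0, 248.0], [346.0, 248.0]]
side w 130 105.0 ((343.5500183105469, 156.35000610351562), (6.324554920196533, 22.452171325683594), 18.434946060180664) [[337.0, 166.0], [344.1000061035156, 144.6999969482422], [350.1000061035156, 146.6999969482422], [343.0, 168.0]]
side c 23 0.0 ((343.0, 196.0), (0.0, 0.0), 0.0) [[343.0, 196.0], [343.0, 196.0], [343.0, 196.0], [343.0, 196.0]]
w [[ 402.64 -269.13  154.17    1.68]]
c [[ 452.17 -257.55   31.08  128.61]]
strip tips [[ 406.58 -220.81  153.48    4.35]
 [ 382.32 -319.14  156.      0.6 ]]
hammerhead [[366.95  -6.69  20.  ]]
hammer end [[552.2  -29.26  15.  ]]
blk [[432.99 129.3   25.  ]]
grit [[ 619.82 -287.36   90.  ]]
cup [[ 551.48 -404.76   90.  ]]
vise [[497.24 301.97  80.  ]]
flux [[609.5  285.66 125.  ]]
```

```bash
cat >> h.py <<'E'
yaw=0.149
def tool(lean,yaw=yaw,spin=0.):  # tool z = ahead+down, tool x towards robot
    Z=np.array([np.sin(lean),0,-np.cos(lean)]);X=np.array([-np.cos(lean),0,-np.sin(lean)])
    return R.from_euler("z",yaw)*R.from_matrix(np.c_[X,np.cross(Z,X),Z])*R.from_euler("z",spin)
def tcp_for(point,rot,ahead): return np.asarray(point)-ahead*rot.as_matrix()[:,2]
E
python3 - <<'E'
from h import *
np.set_printoptions(precision=2,suppress=True)
ct=cam("top")
h=onz(ct,[(186.2,188),(283.8,169.5)],300); d=h[0]-h[1]; print(h,np.linalg.norm(d),"yaw",np.arctan2(-d[0],d[1]))
m=h.mean(0); ex=np.array([np.cos(yaw),np.sin(yaw),0]); print("hinge est",m+26*ex)
bar=np.array([644.2,45.9,198.]); print("bar rel",(bar-(m+26*ex))@ex)
set_gripper(0)
r=tool(np.radians(34)); M=r.as_matrix()
p=bar-22*M[:,0]; env.reach(tcp_for(p,r,62+95),r.as_quat())
T=toolT(); w=viewer.camera("wrist"); s=viewer.camera("side")
cv2.imwrite("pics/w1.png",w); cv2.imwrite("pics/s1.png",s); np.save("T1.npy",T)
cv2.imwrite("pics/v1.png",np.hstack([cv2.resize(w,(400,300)),cv2.resize(s,(400,300))]))
st=env.read_state(); print(st["qpos"],st["tool_pos"],st["time_s"])
E
```

```text
[[660.45 184.58 300.  ]
 [704.57 -77.37 300.  ]] 265.64153787439903 yaw 0.16684635545570045
hinge est [708.22  57.46 300.  ]
bar rel -65.03168855944445
[ 0.01  0.16  2.01  0.2   0.39 -1.88] [575.5   36.16 340.43] 3.7917
```

View pics/v1.png

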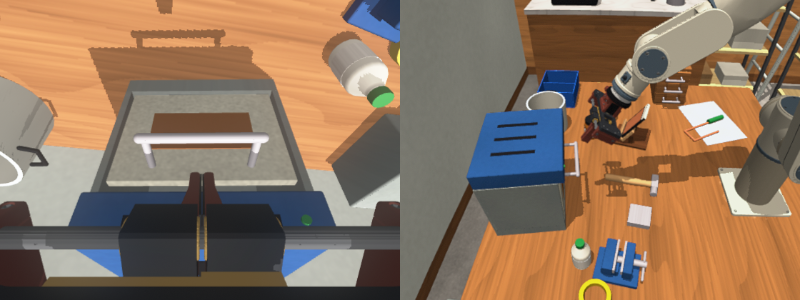

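The wrist view shows the bar level, with its ends at (192,195) and (374,193), straight ahead of the closed fingers, and the gripper body is wide along tool y. Next I'll refine the bar from the wrist and top views, then hook it and pull.

```bash
cat >> h.py <<'E'
def door_pt(hinge,th,p,yw=yaw):  # point in door_hinge frame -> world
    return hinge+(R.from_euler("z",yw)*R.from_euler("y",-th)).apply(p)
E
python3 - <<'E'
from h import *
np.set_printoptions(precision=2,suppress=True)
T=np.load("T1.npy"); cw=cam("wrist",T); ct=cam("top")
P=tri(ct,[(217.5,203.5),(265.5,195.25)],cw,[(191.8,194.6),(373.8,193.2)]); print(P)
d=P[0,:3]-P[1,:3]; print("yaw",np.arctan2(-d[0],d[1]))
bar=(P[:,:3].mean(0)+np.array([644.2,45.9,198.]))/2
print("bar",bar)
if abs(bar-[644.2,45.9,198]).max()<6:
    # door angle from height + hood line
    th=np.clip((65-56)/150,0,.15); ex=np.array([np.cos(yaw),np.sin(yaw),0])
    hinge=bar+ex*(56*np.cos(th)+150*np.sin(th)); hinge[2]=50
    print("th0",th,"hinge",hinge); np.save("hinge.npy",hinge)
    r=tool(np.radians(34)); M=r.as_matrix()
    p=bar-22*M[:,0]; hit=env.move_l(tcp_for(p,r,64),r.as_quat(),rate=70,f_stop=8)
    print("in hit",hit,toolT()[:3,3])
    if not hit:
        for a in np.linspace(th+.04,.67,9):
            lean=np.radians(34+4*a/.65); r=tool(lean)
            b=door_pt(hinge,a,[-56,0,150]); p=b-17*r.as_matrix()[:,0]
            hit=env.move_l(tcp_for(p,r,64),r.as_quat(),rate=60,f_stop=30)
            s=env.read_state(); print(round(a,2),hit,s["tool_pos"],s["force"])
            if hit: break
        cv2.imwrite("pics/s2.png",viewer.camera("side")); cv2.imwrite("pics/t2.png",viewer.camera("top"))
    print(env.read_state()["time_s"])
E
python3 -c "
import cv2,numpy as np
s=cv2.imread('pics/s2.png');t=cv2.imread('pics/t2.png')
cv2.imwrite('pics/v2.png',np.hstack([cv2.resize(s[120:330,100:380],(400,300)),cv2.resize(t[120:270,160:360],(400,300))]))"
```

```text
[[594.63  47.48 284.72 118.91]
 [604.55  26.53 269.08 128.05]]
yaw 0.4424251607343338
bar [621.9   41.45 237.45][ WARN:0@0.006] global loadsave.cpp:275 findDecoder imread_('pics/s2.png'): can't open/read file: check file path/integrity
[ WARN:0@0.006] global loadsave.cpp:275 findDecoder imread_('pics/t2.png'): can't open/read file: check file path/integrity
Traceback (most recent call last):
TypeError: 'NoneType' object is not subscriptable
```

The wrist image's right is world +y, so the ends were paired the wrong way round. I'll swap them.

```bash
cat > pull.py <<'E'
from h import *
np.set_printoptions(precision=2,suppress=True)
T=np.load("T1.npy"); cw=cam("wrist",T); ct=cam("top")
P=tri(ct,[(217.5,203.5),(265.5,195.25)],cw,[(373.8,193.2),(191.8,194.6)]); print(P)
d=P[0,:3]-P[1,:3]; print("yaw",np.arctan2(-d[0],d[1]))
bar=(P[:,:3].mean(0)+np.array([644.2,45.9,198.]))/2
print("bar",bar)
if abs(bar-[644.2,45.9,198]).max()<6:
    # door angle from height + hood line
    th=np.clip((65-56)/150,0,.15); ex=np.array([np.cos(yaw),np.sin(yaw),0])
    hinge=bar+ex*(56*np.cos(th)+150*np.sin(th)); hinge[2]=50
    print("th0",th,"hinge",hinge); np.save("hinge.npy",hinge)
    r=tool(np.radians(34)); M=r.as_matrix()
    p=bar-22*M[:,0]; hit=env.move_l(tcp_for(p,r,64),r.as_quat(),rate=70,f_stop=8)
    print("in hit",hit,toolT()[:3,3])
    if not hit:
        for a in np.linspace(th+.04,.67,9):
            lean=np.radians(34+4*a/.65); r=tool(lean)
            b=door_pt(hinge,a,[-56,0,150]); p=b-17*r.as_matrix()[:,0]
            hit=env.move_l(tcp_for(p,r,64),r.as_quat(),rate=60,f_stop=30)
            s=env.read_state(); print(round(a,2),hit,s["tool_pos"],s["force"])
            if hit: break
        cv2.imwrite("pics/s2.png",viewer.camera("side")); cv2.imwrite("pics/t2.png",viewer.camera("top"))
    print(env.read_state()["time_s"])
E
python3 pull.py && python3 -c "
import cv2,numpy as np
s=cv2.imread('pics/s2.png');t=cv2.imread('pics/t2.png')
cv2.imwrite('pics/v2.png',np.hstack([cv2.resize(s[120:330,100:380],(400,300)),cv2.resize(t[120:270,160:360],(400,300))]))"
```

```text
[[633.21 115.85 201.31   2.45]
 [653.93 -24.46 203.22   1.59]]
yaw 0.14658450529597847
bar [643.89  45.8  200.13]
th0 0.06 hinge [708.06  55.43  50.  ]
in hit False [626.54  43.16 265.95]
0.1 False [616.73  41.46 257.19] [ 1.   -0.73  3.5 ]
0.17 False [605.99  40.   251.1 ] [1.5  0.11 2.36]
0.24 False [595.65  38.57 244.21] [ 2.04 -0.5   2.2 ]
0.31 False [585.94  37.18 236.95] [ 0.07 -0.63  1.18]Traceback (most recent call last):
  File "pull.py", line 20, in <module>
    hit=env.move_l(tcp_for(p,r,64),r.as_quat(),rate=60,f_stop=30)
station.IKError: the arm cannot follow that straight line within its joint ranges
```

Run:
```python
from h import *
np.set_printoptions(precision=2,suppress=True)
hinge=np.load("hinge.npy"); s=env.read_state(); print(s["qpos"],s["time_s"])
for a in(.31,.38,.5,.67):
  for L in (20,27,34,38,45):
    for sp in (0,np.pi/2,-np.pi/2,np.pi):
        r=tool(np.radians(L),spin=sp); b=door_pt(hinge,a,[-56,0,150]); p=b-17*tool(np.radians(L)).as_matrix()[:,0]
        q=env.ik(tcp_for(p,r,64),r.as_quat())
        if q is not None: print(a,L,round(sp,2),np.array(q))
s=viewer.camera('side');t=viewer.camera('top')
cv2.imwrite('pics/v2.png',np.hstack([cv2.resize(s[120:330,100:380],(400,300)),cv2.resize(t[120:270,160:360],(400,300))]))
```

```text
[ 0.01  0.35  2.08  0.73  0.12 -2.41] 6.6833
0.31 20 0 [ 0.03  0.39  1.9   0.08  0.51 -1.75]
0.31 20 1.57 [ 0.03  0.39  1.9   0.08  0.51 -0.18]
0.31 20 3.14 [0.03 0.39 1.9  0.08 0.51 1.39]
0.31 27 0 [ 0.02  0.36  1.98  0.17  0.34 -1.85]
0.31 27 1.57 [ 0.02  0.36  1.98  0.17  0.34 -0.28]
0.31 27 3.14 [0.02 0.36 1.98 0.17 0.34 1.29]
0.31 34 0 [ 0.01  0.35  2.05  0.48  0.16 -2.16]
0.31 34 1.57 [ 0.01  0.35  2.05  0.48  0.16 -0.59]
0.31 34 3.14 [0.01 0.35 2.05 0.48 0.16 0.98]
0.31 45 0 [-0.    0.37  2.16  2.59  0.2   2.01]
0.31 45 -1.57 [-0.    0.37  2.16  2.59  0.2   0.44]
0.31 45 3.14 [-0.    0.37  2.16  2.59  0.2  -1.13]
0.38 20 0 [ 0.03  0.39  1.92  0.09  0.49 -1.76]
0.38 20 1.57 [ 0.03  0.39  1.92  0.09  0.49 -0.19]
0.38 20 3.14 [0.03 0.39 1.92 0.09 0.49 1.38]
0.38 27 0 [ 0.02  0.36  2.    0.19  0.31 -1.87]
0.38 27 1.57 [ 0.02  0.36  2.    0.19  0.31 -0.3 ]
0.38 27 3.14 [0.02 0.36 2.   0.19 0.31 1.28]
0.38 34 0 [ 0.01  0.36  2.08  0.57  0.14 -2.25]
0.38 34 1.57 [ 0.01  0.36  2.08  0.57  0.14 -0.68]
0.38 34 -1.57 [0.01 0.36 2.08 0.57 0.14 2.46]
0.38 34 3.14 [0.01 0.36 2.08 0.57 0.14 
[... 662 characters left out ...]
27  1.87]
0.5 45 -1.57 [-0.01  0.4   2.22  2.72  0.27  0.3 ]
0.5 45 3.14 [-0.01  0.4   2.22  2.72  0.27 -1.27]
0.67 20 0 [ 0.02  0.41  2.    0.12  0.38 -1.8 ]
0.67 20 1.57 [ 0.02  0.41  2.    0.12  0.38 -0.23]
0.67 20 3.14 [0.02 0.41 2.   0.12 0.38 1.34]
0.67 27 0 [ 0.01  0.4   2.08  0.31  0.21 -1.99]
0.67 27 1.57 [ 0.01  0.4   2.08  0.31  0.21 -0.42]
0.67 27 3.14 [0.01 0.4  2.08 0.31 0.21 1.15]
0.67 38 0 [-0.    0.41  2.19  2.45  0.15  2.14]
0.67 38 -1.57 [-0.    0.41  2.19  2.45  0.15  0.57]
0.67 38 3.14 [-0.    0.41  2.19  2.45  0.15 -1.  ]
0.67 45 0 [-0.02  0.44  2.26  2.8   0.35  1.78]
0.67 45 -1.57 [-0.02  0.44  2.26  2.8   0.35  0.21]
0.67 45 3.14 [-0.02  0.44  2.26  2.8   0.35 -1.36]
```

View pics/v2.png

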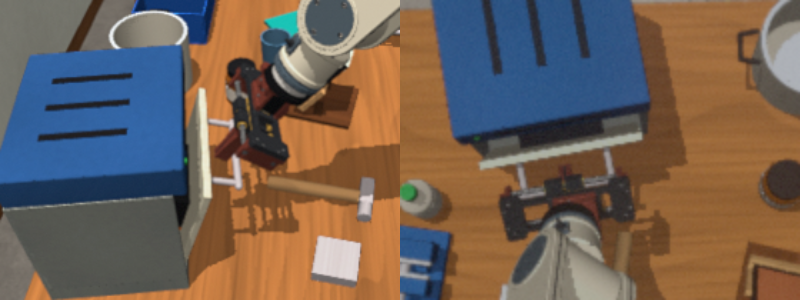

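The hook works: the door is about half open and the fingers sit behind the bar. The wrist is nearly straight at this lean, so I'll finish the pull at a 26° lean.

Run:
```python
from h import *
np.set_printoptions(precision=2,suppress=True)
hinge=np.load("hinge.npy")
for a in (.31,.42,.53,.6,.65,.68,.70):
    r=tool(np.radians(26 if a>.32 else 28)); b=door_pt(hinge,a,[-56,0,150]); p=b-17*r.as_matrix()[:,0]
    try: hit=env.move_l(tcp_for(p,r,66),r.as_quat(),rate=60,f_stop=30)
    except env.IKError as e: print(a,e); break
    s=env.read_state(); print(a,hit,s["tool_pos"],s["force"],s["qpos"])
    if hit: break
env.hold(.3)
s=env.read_state(); print(s["force"],s["time_s"])
s=viewer.camera('side');t=viewer.camera('top')
cv2.imwrite('pics/s3.png',s);cv2.imwrite('pics/t3.png',t)
```

```text
0.31 False [593.86  38.37 241.63] [-0.76  0.14 -0.35] [ 0.02  0.36  1.99  0.19  0.31 -1.87]
0.42 False [583.14  36.61 230.55] [ 2.28 -0.01 -0.13] [ 0.02  0.37  2.    0.18  0.33 -1.85]
0.53 False [570.83  34.95 216.94] [ 1.89 -0.01 -0.62] [ 0.02  0.37  2.04  0.2   0.29 -1.89]
0.6 False [564.29  33.97 208.13] [ 1.64 -0.32  0.53] [ 0.02  0.38  2.05  0.23  0.26 -1.91]
0.65 False [560.15  33.31 201.66] [ 2.34  0.01 -0.83] [ 0.01  0.39  2.07  0.25  0.24 -1.93]
0.68 False [559.68  32.9  199.1 ] [6.96 0.88 2.52] [ 0.01  0.4   2.07  0.26  0.23 -1.95]
0.7 False [559.97  32.63 197.8 ] [9.03 0.75 6.42] [ 0.01  0.4   2.07  0.27  0.22 -1.96]
[9.33 2.31 7.06] 9.9417
```

Run:
```python
from h import *
np.set_printoptions(precision=2,suppress=True)
r=R.from_quat(env.read_state()["orientation"]); M=r.as_matrix(); p=env.read_state()["tool_pos"]
env.move_l(p-6*M[:,0],rate=60); env.move_l(p-6*M[:,0]-110*M[:,2],rate=200)
set_gripper(60)
v=[]
for i,(x,y,yw) in enumerate([(470,-230,-.2),(400,-290,-.2)]):
    env.reach([x,y,370],tool(0,yw).as_quat()); env.hold(.15)
    T=toolT(); im=viewer.camera("wrist"); np.save(f"Tp{i}.npy",T); cv2.imwrite(f"pics/p{i}.png",im); v.append(im)
cv2.imwrite("pics/v3.png",cv2.resize(np.hstack(v),(800,300)))
print(env.read_state()["time_s"],env.read_state()["qpos"])
```

```text
14.0167 [-0.65  0.15  1.84  0.    1.15 -2.02]
```

View pics/v3.png

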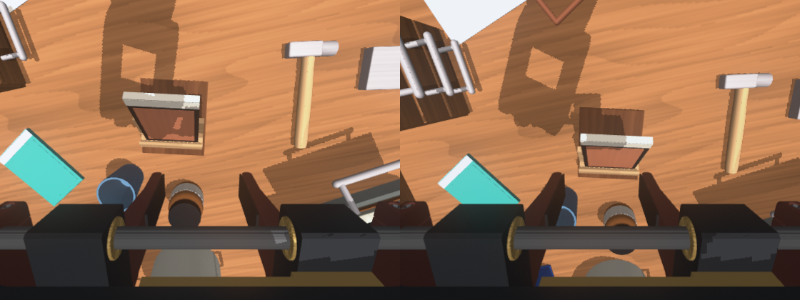

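Run:
```python
from h import *
A=cv2.imread("pics/p0.png")[115:220,155:305]; B=cv2.imread("pics/p1.png")[135:250,235:385]
a=cv2.resize(A,None,fx=2.66,fy=5.32*.5,interpolation=cv2.INTER_CUBIC)
k=2.66
can=np.zeros((600,800,3),np.uint8)
a=cv2.resize(A,None,fx=5,fy=5,interpolation=cv2.INTER_CUBIC)[:,:]
# two halves stacked, cropped to the panel
a=cv2.resize(cv2.imread("pics/p0.png")[120:210,165:295],None,fx=3.3,fy=3.3,interpolation=cv2.INTER_CUBIC)
b=cv2.resize(cv2.imread("pics/p1.png")[175:250,245:365],None,fx=3.3,fy=3.3,interpolation=cv2.INTER_CUBIC)
can[:a.shape[0],:a.shape[1]]=a; can[300:300+b.shape[0],:b.shape[1]]=b
cv2.imwrite("pics/v4.png",can[:560,:440])
```

```text
(no output)
```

View pics/v4.png

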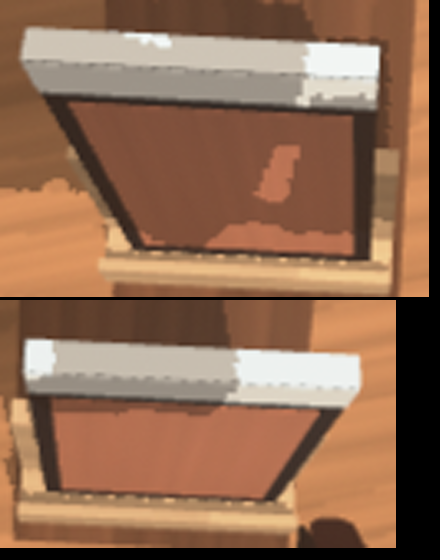

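The panel's top edge is clear in both views. On the copper-side top edge, the enlarged-crop picks are (22,62)/(379,77) in view 0 and (24,370)/(360,386) in view 1. I'll triangulate these and plan a grasp that suits both the rest and the cradle.

```bash
cat > plan.py <<'E'
from h import *
np.set_printoptions(precision=3,suppress=True)
c0,c1=cam("wrist",np.load("Tp0.npy")),cam("wrist",np.load("Tp1.npy"))
f0=lambda p:np.array(p)/3.3+[165,120]-.35
f1=lambda p:(np.array(p)-[0,300])/3.3+[245,175]-.35
A=[(25,30),(380,46),(22,62),(379,77),(42,95),(378,109)]
B=[(27,341),(360,356),(24,370),(360,386),(32,396),(345,410)]
P=tri(c0,[f0(p) for p in A],c1,[f1(p) for p in B]); print(P)
mid=P[:,:3].reshape(3,2,3).mean(1); print("mid pts",mid)
d=(P[0::2,:3]-P[1::2,:3]).mean(0); yp=-np.arctan2(-d[0],d[1]) 
d=-d; yp=np.arctan2(-d[0],d[1]); print("widths",np.linalg.norm(P[0::2,:3]-P[1::2,:3],axis=1),"yaw",yp)
# panel frame: x (copper normal) away+up, z up the panel
RP=R.from_euler("z",yp)*R.from_euler("y",-np.radians(35))
top=(mid[0]+mid[1])/2; org=top-150*RP.as_matrix()[:,2]
print("top centre",top,"origin",org, "thick dir", (mid[1]-mid[0])@RP.as_matrix(), "strip", (mid[1]-mid[2])@RP.as_matrix())
np.savez("panel.npz",yp=yp,top=top)
hinge=np.load("hinge.npy"); RD=R.from_euler("z",yaw)*R.from_euler("y",-.645)
RQ=RD*R.from_euler("z",np.pi)           # panel frame in the cradle
cr=hinge+RD.apply([38,0,25])
def G(psi,s):   # tool in panel frame: z down the panel tilted psi about panel x, y = s*panel x
    Z=np.array([0,np.sin(psi),-np.cos(psi)]);Y=np.array([s,0,0]);return R.from_matrix(np.c_[np.cross(Y,Z),Y,Z])
def poses(psi,s,below,up):
    g=np.array([0,0,150-below]); o=[]
    for (O,RR) in ((org,RP),(cr,RQ)):
        r=RR*G(psi,s); o.append([(tcp_for(O+RR.apply(g+[0,0,u]),r,61),r) for u in up])
    return o
if __name__=="__main__":
    for s in(1,-1):
        for psi in np.radians([-25,-20,-15,-10,-5,0,5,10,15,20,25]):
            qs=[[env.ik(t,r.as_quat()) for t,r in k] for k in poses(psi,s,14,(0,90))]
            if all(q is not None for k in qs for q in k): print(s,round(np.degrees(psi)),*[np.array(q) for k in qs for q in k])
            else: print(s,round(np.degrees(psi)),[q is not None for k in qs for q in k])
E
python3 plan.py
```

```text
[[ 382.445 -316.56   157.04     0.31 ]
 [ 406.647 -219.556  156.381    0.186]
 [ 390.657 -319.291  158.756    0.581]
 [ 414.762 -221.464  160.05     0.174]
 [ 401.071 -319.822  149.828    0.076]
 [ 425.199 -224.359  147.302    1.318]]
mid pts [[ 394.546 -268.058  156.711]
 [ 402.71  -270.378  159.403]
 [ 413.135 -272.091  148.565]]
widths [ 99.98  100.762  98.497] yaw -0.24453266941923957
top centre [ 398.628 -269.218  158.057] origin [ 482.105 -290.047   35.184] thick dir [ 8.493 -0.274 -2.66 ] strip [-2.409 -0.862 14.918]
1 -25 [True, False, True, True]
1 -20 [True, False, True, True]
1 -15 [False, False, True, True]
1 -10 [False, True, True, True]
1 -5 [-0.724  0.305  2.355  2.093  0.217 -2.498] [-0.809  0.037  2.392  1.051  0.271 -1.502] [-0.036  0.36   2.027  0.994  0.236  2.01 ] [-0.06   0.161  2.084  0.666  0.346  2.335]
1 0 [True, True, True, False]
1 5 [True, True, False, False]
1 10 [True, True, True, False]
1 15 [-0.952  0.379  2.24   1.266  0.623 -1.896] [-1.049  0.156  2.276  1.008  0.754 -1.666] [ 0.177  0.373  2.031 -1.239  0.295 -1.894] [ 0.18   0.172  2.092 -0.882  0
[... 628 characters left out ...]
72] [ 0.016  0.354  2.035  0.62   0.137 -0.722] [-0.001  0.153  2.092  0.341  0.272 -0.449]
-1 5 [-0.853  0.329  2.305  1.496  0.41   1.117] [-0.948  0.083  2.34   1.048  0.528  1.53 ] [ 0.07   0.353  2.039 -0.379  0.108  0.314] [ 0.06   0.152  2.096 -0.138  0.247  0.063]
-1 10 [-0.906  0.351  2.274  1.361  0.518  1.198] [-1.003  0.117  2.309  1.029  0.644  1.499] [ 0.124  0.36   2.037 -1.034  0.186  1.006] [ 0.121  0.158  2.096 -0.592  0.285  0.55 ]
-1 15 [-0.952  0.379  2.24   1.266  0.623  1.245] [-1.049  0.156  2.276  1.008  0.754  1.475] [ 0.177  0.373  2.031 -1.239  0.295  1.248] [ 0.18   0.172  2.092 -0.882  0.367  0.874]
-1 20 [True, True, False, True]
-1 25 [True, True, False, True]
```

Run:
```python
from plan import *
set_gripper(44)
pr=poses(np.radians(-5),-1,9,(0,25,90))[0]
env.reach(pr[2][0],pr[2][1].as_quat())
hit=env.move_l(pr[0][0],pr[0][1].as_quat(),rate=60,f_stop=8); print("hit",hit,env.read_state()["tool_pos"],pr[0][0])
if not hit:
    set_gripper(0); s=env.read_state(); print(s["width"],s["grip_force"],s["force"])
    env.move_l(pr[2][0],pr[2][1].as_quat(),rate=60); s=env.read_state(); print(s["width"],s["grip_force"],s["force"],s["qpos"])
t=viewer.camera("top"); s=viewer.camera("side"); cv2.imwrite("pics/t4.png",t); cv2.imwrite("pics/s4.png",s)
print(env.read_state()["time_s"])
pts=hinge+RD.apply(np.array([[-6,118,175],[-6,-118,175],[6,118,175],[6,-118,175],[-56,76,150],[-56,-76,150],[51,59,80],[51,-59,80],[33,59,80],[33,-59,80],[38,0,25]]))
u=proj(cam("top"),pts); k=5; x0,y0=185,170
c=cv2.resize(t[y0:y0+60,x0:x0+110],None,fx=k,fy=k,interpolation=cv2.INTER_CUBIC)
for p in u: cv2.drawMarker(c,tuple(int(v) for v in (p-[x0,y0]+.5)*k),(255,0,255),0,9,1)
c2=cv2.resize(s[110:230,250:400],(550,300)); 
cv2.imwrite("pics/v5.png",np.vstack([c,c2[:,:550]]))
```

```text
[[ 382.445 -316.56   157.04     0.31 ]
 [ 406.647 -219.556  156.381    0.186]
 [ 390.657 -319.291  158.756    0.581]
 [ 414.762 -221.464  160.05     0.174]
 [ 401.071 -319.822  149.828    0.076]
 [ 425.199 -224.359  147.302    1.318]]
mid pts [[ 394.546 -268.058  156.711]
 [ 402.71  -270.378  159.403]
 [ 413.135 -272.091  148.565]]
widths [ 99.98  100.762  98.497] yaw -0.24453266941923957
top centre [ 398.628 -269.218  158.057] origin [ 482.105 -290.047   35.184] thick dir [ 8.493 -0.274 -2.66 ] strip [-2.409 -0.862 14.918]
hit False [ 371.075 -256.89   200.558] [ 371.105 -256.871  200.462]
10.306440223087725 29.997989237308502 [0.01  0.436 1.017]
9.593130491208239 29.998594522476196 [-0.944 -0.373 -2.291] [-0.815  0.022  2.393  1.009  0.281  1.678]
21.6083
```

View pics/v5.png

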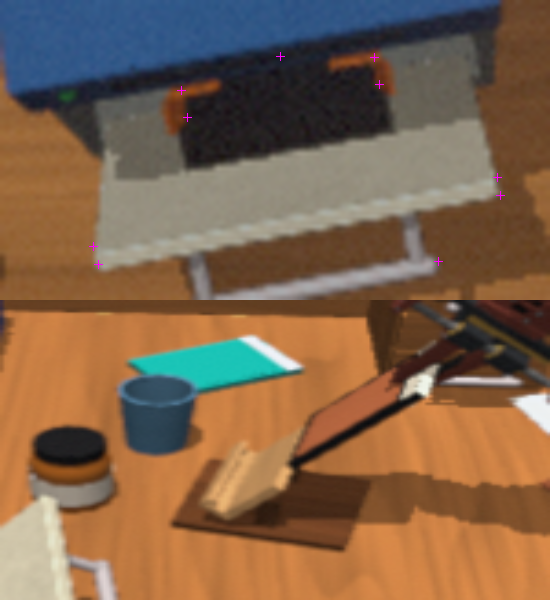

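The panel is gripped at 9.6 mm and clear of the rest. The door and cradle predictions fit the top view to within about 2 mm. I'll flip it on a high waypoint and insert it along the door.

```bash
python3 - <<'E' | tail -25
from plan import *
psi,s_=np.radians(-5),-1
pr=poses(psi,s_,9,(90,))[0][0]
ins=poses(psi,s_,9,(0,20,90,170))[1]
W=[("lift",pr[0]+[0,0,110],pr[1])]
for dx in((-100,-150,60),(-60,-100,40),(-100,-100,80),(-60,-150,30)): W.append((dx,ins[3][0]+dx,ins[3][1]))
for k in(3,2,1,0): W.append((k,ins[k][0],ins[k][1]))
for n,p,r in W:
    q=env.ik(p,r.as_quat()); print(n,p,None if q is None else np.array(q))
E
```

```text
[[ 381.464 -315.429  157.008    0.334]
 [ 405.672 -218.427  156.219    0.179]
 [ 389.678 -318.16   158.713    0.607]
 [ 413.793 -220.333  159.876    0.165]
 [ 400.084 -318.695  149.768    0.048]
 [ 424.221 -223.232  147.113    1.306]]
mid pts [[ 393.568 -266.928  156.613]
 [ 401.736 -269.247  159.295]
 [ 412.152 -270.964  148.441]]
widths [ 99.98  100.762  98.502] yaw -0.24460800979584316
top centre [ 397.652 -268.087  157.954] origin [ 481.127 -288.923   35.081] thick dir [ 8.489 -0.272 -2.671] strip [-2.394 -0.857 14.926]
lift [ 320.045 -243.237  384.083] [-0.814 -0.215  2.262  0.452  0.567  2.281]
(-100, -150, 60) [ 402.986 -130.729  449.903] [-0.602 -0.204  2.106  0.644  0.906 -1.1  ]
(-60, -100, 40) [442.986 -80.729 429.903] [-0.408 -0.154  2.115  0.609  0.752 -0.947]
(-100, -100, 80) [402.986 -80.729 469.903] [-0.461 -0.273  2.109  0.566  0.884 -0.91 ]
(-60, -150, 30) [ 442.986 -130.729  419.903] [-0.538 -0.1    2.095  0.675  0.797 -1.113]
3 [502.986  19.271 389.903] [-0.089 -0.029  2.105  0.488  0.502 -0.63 ]
2 [550.549  26.411 325.975] [-0.062  0.15   2.087  0.652  0.354 -0.793]
1 [592.166  32.658 270.038] [-0.042  0.306  2.047  0.887  0.26  -1.026]
0 [604.057  34.443 254.056] [-0.038  0.349  2.032  0.972  0.241 -1.11 ]
```

```bash
python3 - <<'E' | tail -12
from plan import *
psi,s_=np.radians(-5),-1
pr=poses(psi,s_,9,(90,))[0][0]
ins=poses(psi,s_,9,(-6,18,90,170))[1]
env.move_l(pr[0]+[0,0,110],pr[1].as_quat(),rate=160)
q=ins[3][1].as_quat()
env.reach(ins[3][0]+[-100,-150,60],q)
env.move_l(ins[3][0],q,rate=130)
print("w",env.read_state()["width"],env.read_state()["time_s"])
if not env.move_l(ins[2][0],q,rate=90,f_stop=12):
    h=env.move_l(ins[1][0],q,rate=50,f_stop=8); s=env.read_state(); print(h,s["force"],(s["tool_pos"]-ins[1][0])@ins[1][1].as_matrix())
    if not h:
        h=env.move_l(ins[0][0],q,rate=20,f_stop=7); s=env.read_state(); print(h,s["force"],(s["tool_pos"]-ins[0][0])@ins[0][1].as_matrix())
print(env.read_state()["time_s"])
s=viewer.camera("side");t=viewer.camera("top"); cv2.imwrite("pics/s5.png",s);cv2.imwrite("pics/t5.png",t)
w=viewer.camera("wrist"); cv2.imwrite("pics/w5.png",w)
f=lambda im:cv2.resize(im,(400,300))
cv2.imwrite("pics/v6.png",np.vstack([np.hstack([f(s[100:310,100:380]),f(t[130:265,170:350])]),np.hstack([f(w),f(s)])]))
E
```

```text
[ 413.793 -220.333  159.876    0.165]
 [ 400.084 -318.695  149.768    0.048]
 [ 424.221 -223.232  147.113    1.306]]
mid pts [[ 393.568 -266.928  156.613]
 [ 401.736 -269.247  159.295]
 [ 412.152 -270.964  148.441]]
widths [ 99.98  100.762  98.502] yaw -0.24460800979584316
top centre [ 397.652 -268.087  157.954] origin [ 481.127 -288.923   35.081] thick dir [ 8.489 -0.272 -2.671] strip [-2.394 -0.857 14.926]
w 9.985416562054532 27.0917
False [-0.093 -0.171 -3.309] [ 0.007  0.156 -0.234]
True [-1.099 -0.28   1.171] [ 0.586 -0.27  -7.541]
30.5333
```

View pics/v6.png

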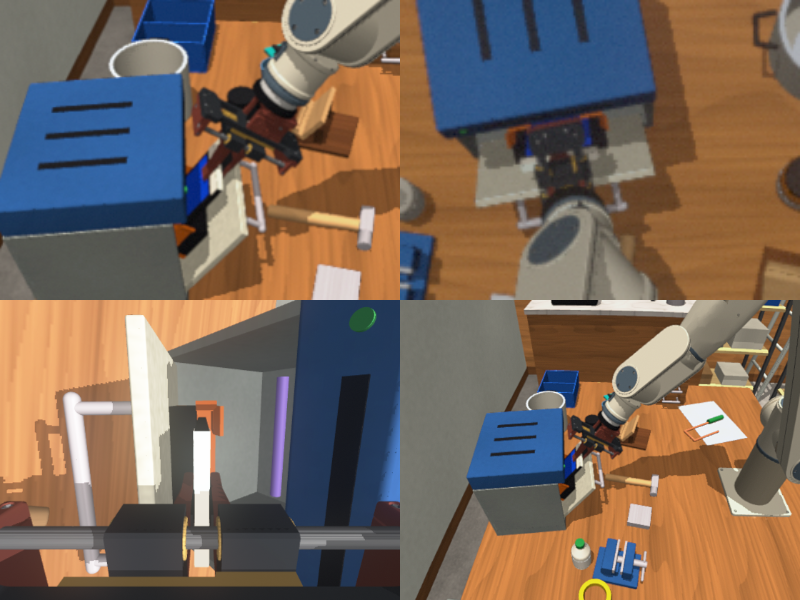

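The panel is in the cradle with its blue side towards the cabinet and white edge up. Contact came 1.5 mm above nominal seat. I'll release, withdraw and check the white edge numerically.

```bash
python3 - <<'E' | tail -8
from plan import *
psi,s_=np.radians(-5),-1
ins=poses(psi,s_,9,(0,60,160))[1]; q=ins[0][1].as_quat()
set_gripper(24); env.hold(.2)
Z=ins[0][1].as_matrix()[:,2]; p=env.read_state()["tool_pos"]
env.move_l(p-60*Z,rate=70); env.move_l(p-160*Z,rate=150); env.move_l(p-160*Z+[-70,-20,30],rate=150)
print(env.read_state()["time_s"],env.read_state()["qpos"])
T=toolT(); ims={n:viewer.camera(n) for n in("side","top","wrist")}
for n,im in ims.items(): cv2.imwrite(f"pics/{n}6.png",im)
C={"side":cam("side"),"top":cam("top"),"wrist":cam("wrist",T)}
tp=cr+RQ.apply(np.array([[-5,50,150],[-5,-50,150],[5,50,150],[5,-50,150],[-5,50,136],[-5,-50,136]])) 
for n,im in ims.items():
    u=proj(C[n],tp); x0,y0=u.min(0)-12; x1,y1=u.max(0)+12
    hsv=cv2.cvtColor(im,cv2.COLOR_BGR2HSV); print(n,u.round(1).tolist())
ks=[]
for n,im in ims.items():
    u=proj(C[n],tp); c=u.mean(0); k=5 if n!="wrist" else 2.2; w,h=(400/k/2,300/k/2)
    M=np.float32([[k,0,-k*(c[0]-w)],[0,k,-k*(c[1]-h)]]); o=cv2.warpAffine(im,M,(400,300),flags=cv2.INTER_CUBIC)
    for p in u: cv2.drawMarker(o,tuple(int(v) for v in M@[*p,1]),(255,0,255),0,9,1)
    ks.append(o)
cv2.imwrite("pics/v7.png",np.vstack([np.hstack(ks[:2]),np.hstack([ks[2],ks[2]*0])]))
E
```

```text
[ 404.072 -269.454  159.771]
 [ 414.496 -271.155  148.933]]
widths [ 99.98  100.762  98.495] yaw -0.24416543410320551
top centre [ 399.99  -268.294  158.425] origin [ 483.474 -289.093   35.552] thick dir [ 8.493 -0.277 -2.66 ] strip [-2.406 -0.869 14.916]
33.8417 [-0.212 -0.173  2.173  0.525  0.624 -0.74 ]
side [[248.6, 200.2], [250.4, 232.3], [252.2, 201.9], [254.3, 233.9], [245.3, 203.9], [246.8, 236.1]]
top [[258.6, 197.6], [224.0, 203.6], [259.2, 200.7], [224.6, 206.7], [258.4, 195.5], [224.0, 201.4]]
wrist [[320.0, 221.2], [322.1, 138.2], [311.9, 221.2], [313.5, 138.2], [318.7, 218.5], [320.6, 138.5]]
```

View pics/v7.png

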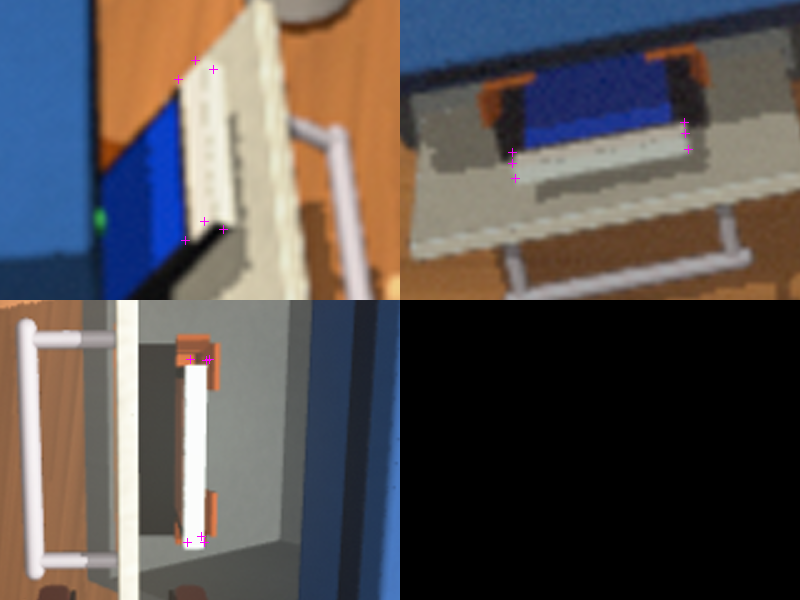

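The panel stands seated in the cradle, with the predicted corners matching to about 2 mm in all three views. Now I'll push the door shut with closed fingers on the bar.

Run:
```python
from h import *
np.set_printoptions(precision=3,suppress=True)
hinge=np.load("hinge.npy"); r=tool(np.radians(22)); M=r.as_matrix(); q=r.as_quat()
tp=lambda a,off=17:tcp_for(door_pt(hinge,a,[-56,0,150])+off*M[:,0],r,66)
A=[.66,.6,.5,.4,.3,.2,.12,.06,.02,-.01,-.03,-.05,-.07]
pre=tp(.66,40); hov=pre-100*M[:,2]
print([env.ik(x,q) is not None for x in [hov,pre]+[tp(a) for a in A]])
set_gripper(0)
env.reach(hov,q); print("approach hit",env.move_l(pre,q,rate=120,f_stop=10))
for a in A:
    h=env.move_l(tp(a),q,rate=70 if a>.15 else 35,f_stop=22)
    s=env.read_state(); e=(s["tool_pos"]-tp(a)); print(a,h,e,s["force"])
    if h: break
env.hold(.2); s=env.read_state(); print(s["tool_pos"],s["force"],s["time_s"])
np.save("shut.npy",s["tool_pos"])
```

```text
[True, True, True, True, True, True, True, True, True, True, True, True, True, True, True]
approach hit False
0.66 False [0.566 0.095 0.572] [-0.587  0.358  1.104]
0.6 False [-1.115  0.165 -0.164] [-7.035 -0.016  1.529]
0.5 False [-1.221  0.131 -0.165] [-6.872 -0.937  2.28 ]
0.4 False [-0.633  0.101  0.16 ] [-5.653 -1.242  1.158]
0.3 False [0.038 0.107 0.47 ] [-3.753  0.028  1.001]
0.2 False [0.624 0.092 0.494] [-0.261 -0.596  0.058]
0.12 False [-0.214  0.012 -0.16 ] [-3.739  0.442  0.92 ]
0.06 False [ 0.152  0.051 -0.002] [-1.48   1.228 -0.271]
0.02 False [ 0.134  0.023 -0.044] [-1.19   1.201 -1.886]
-0.01 False [-3.016 -0.338 -1.685] [-14.065  -1.721   2.907]
-0.03 False [-5.356 -0.562 -2.939] [-22.864  -3.453   5.586]
-0.05 False [-7.72  -0.775 -4.333] [-29.842  -4.697   7.043]
-0.07 False [-10.123  -0.964  -5.641] [-39.541  -6.35   11.502]
[613.043  41.706 252.73 ] [-40.312  -7.82    9.601] 41.3167
```

The door is against its stop: force rises with no motion. I'll back off, verify numerically, then hand in.

Run:
```python
from h import *
np.set_printoptions(precision=2,suppress=True)
t0=viewer.camera("top"); s0=viewer.camera("side")
T=toolT(); p=T[:3,3]; env.move_l(p+8*T[:3,0],rate=30); env.move_l(p+50*T[:3,0],rate=100); env.move_l(p+60*T[:3,0]+[-90,-40,90],rate=180)
env.hold(.5)
ims={n:viewer.camera(n) for n in("top","side","wrist")}
for n,im in ims.items(): cv2.imwrite(f"pics/{n}9.png",im)
# side view: bar's right-hand (robot side) edge, before and after; bench things start vs now
def bar(im):
    b=im[193:250,236:258].astype(int); m=(b.min(2)>130)&(b.max(2)-b.min(2)<40); ys,xs=np.nonzero(m); return xs.mean()+236,ys.mean()+193,m.sum()
print("bar side start,pushed,now",bar(cv2.imread("pics/side0.png")),bar(s0),bar(ims["side"]))
d=cv2.absdiff(cv2.imread("pics/side0.png"),ims["side"]).max(2)
for n,(x,y,w,h) in dict(hammer=(285,240,80,36),blk=(316,284,42,38),flux=(236,330,36,50),tape=(248,388,52,32),grit=(256,158,28,36),cup=(280,138,26,36)).items(): print(n,(d[y:y+h,x:x+w]>40).mean().round(3))
s=env.read_state(); print(s["force"],s["time_s"])
# panel blue/white glimpsed behind the door, wrist view
w=ims["wrist"]; print("ok")
ct=cam("top"); hinge=np.load("hinge.npy"); print(proj(ct,door_pt(hinge,0,np.array([[-56,76,150],[-56,-76,150]]))))
g=ims["top"][185:215,205:280].astype(int); m=(g.min(2)>120)&(g.max(2)-g.min(2)<45); c=np.argwhere(m)[:,::-1].astype(np.float32)
print("bar top rect",cv2.minAreaRect(c)[0]+np.array([205,185]),m.sum())
```

```text
bar side start,pushed,now (np.float64(245.6142857142857), np.float64(223.49285714285713), np.int64(280)) (np.float64(244.0251798561151), np.float64(223.3453237410072), np.int64(278)) (np.float64(244.09252669039145), np.float64(223.36654804270464), np.int64(281))
hammer 0.216
blk 0.0
flux 0.0
tape 0.0
grit 0.0
cup 0.0
[-0.08 -0.77 -0.02] 44.35
ok
[[214.96 201.03]
 [266.99 192.09]]
bar top rect [240.5  195.23] 183
```

The bar hasn't moved since the push, so the door stayed shut, and nothing touches the robot. The 0.216 difference at the hammer is probably the arm's shadow, since nothing came near it.

Run:
```python
from h import *
print(workorder.sign_off())
```

```text
the job is handed in; nothing more can be done
None
```

The job is handed in at about 44 s on the robot clock: the panel is in the cradle with its blue side into the cabinet, and the door is shut without a slam. The hand-in gave no verdict. I didn't re-check the panel after closing, or confirm the hammer hadn't moved: its patch of the side view had changed, which I took for the arm's shadow.

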